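Square up the serving boards in the corner rack

TASK

First take the spice shaker off the untidy stack of serving boards and stand it upright in the shallow tray, beside the jar. Then tap the edges of the stack until all four boards, still stacked, lie flush against both walls of the corner rack with their edges aligned. Keep the shaker upright throughout and leave everything else where it stands.

Things in the scene. Friction and masses are not known exactly. Their poses are not given: they have to be found in the camera images.
- rack: corner rack: fixed dark steel plate 230 x 160 mm, 4 mm thick, with two upright walls (4 mm thick, tops 50 mm above the table) along its +x edge (160 mm long) and its +y edge (230 mm long); the -x and -y sides are open. Origin: centre of the plate's underside, on the table
- rack_corner (a point): inner corner of the corner rack, where the two walls' inner faces meet the plate's upper face (4 mm above the table); axes as the rack's: the walls' inner faces are its x = 0 and y = 0 planes, and the boards lie at negative x and negative y
- board1: wooden serving board, plain slab 170 (x) x 110 (y) x 10 mm, 100 g, the lowest of the stack of four that lies in the corner rack. Origin: centre of its underside
- board2: wooden serving board, plain slab 170 (x) x 110 (y) x 10 mm, 100 g, the second from below of the stack of four that lies in the corner rack. Origin: centre of its underside
- board3: wooden serving board, plain slab 170 (x) x 110 (y) x 10 mm, 100 g, the third from below of the stack of four that lies in the corner rack. Origin: centre of its underside
- board4: wooden serving board, plain slab 170 (x) x 110 (y) x 10 mm, 100 g, the topmost of the stack of four that lies in the corner rack. Origin: centre of its underside
- shaker: round aluminium spice shaker, 58 mm in diameter (straight up to 80 mm), domed top, 95 mm tall, 220 g; stands on the topmost board at the start. Origin: centre of its underside, z up its axis
- tray: fixed shallow open aluminium tray, outside 200 (x) x 130 (y) mm, rim 18 mm high, walls and floor 5 mm thick; the jar stands in its -x half and the +x half is empty. Origin: centre of its underside, on the table
- jar: bystander: closed glass jar, 58 mm in diameter, 90 mm tall, in the tray. Origin: centre of its underside
- bowl: bystander: empty steel mixing bowl, 170 mm across, 70 mm tall, on the side across from the tray. Origin: centre of its underside
- sauce: bystander: amber sauce bottle, 58 mm in diameter, 150 mm tall, standing near the rack's open corner. Origin: centre of its underside
- dip: bystander: black dip bowl, 90 mm across, 45 mm tall, behind the rack's walled corner. Origin: centre of its underside
- can: bystander: food can, 74 mm in diameter, 110 mm tall. Origin: centre of its underside
- mug: bystander: white mug, 80 mm across, 90 mm tall, handle at its +y side. Origin: centre of its underside
Mind the look-alikes: they are no part of the job. Leave any pink look-alike of the shaker alone. Leave any white look-alike of the board2 alone.

How it is judged:
By the outcome, as a careful person would: the job done as asked, in the order asked, and still so for the second after the job is handed in, with the robot touching nothing.
It also fails if it takes over 56 s, if anything falls off the work surface, if the arm or the gripper's body presses on something with over 40 N, if the wrist force passes 120 N, or if a joint passes its speed limit or range.

ROBOT

A 6-joint arm with a two-finger parallel gripper is mounted at the origin on the work surface. World frame = base frame: x ahead of the robot, y to its left, z up, the work surface at z = 0. Lengths are in m, angles in rad, forces in N, time in s.
With the tool pointing down it reaches from about 0.3 to 0.75 m from the base axis. Payload 8.5 kg.
Tool frame: the origin (TCP) lies at the very end of the fingers, on their centre line; the grasp point (between the pads) lies 19 mm behind it; z points along the fingers, y is the line along which they close (so a half turn about z gives the same grasp; the last joint's range is limited). The gripper opens to 88 mm and grips with 3 to 60 N. Pads are 18 mm wide; open, the fingers measure 123 mm over their backs; the gripper's body (75 mm by 187 mm) begins 45 mm behind the grasp point.
Start: joints at [1.012, 0.381, 1.297, -0, 1.464, -0.215], TCP at [0.185, 0.518, 0.21] pointing down, gripper open.
Joint ranges: [-3.11, 3.11], [-0.89, 2.33], [0.22, 2.48], [-1.42, 4.56], [0.17, 2.85], [-2.88, 2.88]. Speed limits (rad/s): [2.39, 2.39, 3.14, 3.14, 3.14, 3.14].

INTERFACE

Orientations are given as a unit quaternion [x, y, z, w].
In Python, from cell import bot gives the robot as it stands.
- The arm moves only by the tool apply_moves, never from a script. Its argument "increments" is a list of rows, each a list of 7 numbers: the turn, a rotation vector about the tool's x, y, z in rad, then the shift along the tool's x, y, z in m, then the finger opening in m, from 0 to 0.0881. A call has 1 to 20 rows; each row is the pose to reach, as a shift and turn from the pose commanded when the call began, along the tool's axes at that moment; what a row does not reach only later rows make up. A row lasts 1/8 s, in which the tool goes at most 62.5 mm and 10.7 degrees, less where a joint would pass 70% of its speed; a pose out of reach is approached as far as the arm can. A call with a gripper value outside its range is refused whole. The fingers move at their own pace and stop on an object; "squeeze" is the grip in N (left out, the last holds). Time passes only in rows, so rows that repeat a pose let the fingers close. It gives the time, the measured TCP pose, the force, the opening and the grip force at its end, in the units of the state.
- bot.state(): the state, without advancing time (a new reading comes with each control period).
- bot.grab_frame(name): name is "side" or "top"; returns the picture (400x640x3 uint8, red, green, blue); there is no depth.
- bot.camera_model(name): a dict with "mtx" (3x3 intrinsics, pixels), "pose" (4x4, takes a point from camera to world coordinates). Camera axes: x right, y up, looking along -z (the intrinsics and any distortion apply to the point x, -y, -z); pixel columns grow to the right and rows downward; lengths in m; the calibration is good to about 2 mm. A picture is of the moment at which its call begins. camera_model takes no time and is no camera call.
- bot.hand_in(): hands the job in; it is judged then, once.
The state is a dict: "time": time; "joint_positions": joint angles; "dq": joint speeds; "joint_torque": joint torques, N m; "tool_pos": TCP position; "tcp_rot": TCP orientation; "force": force on the tool from outside, world axes, zero at the start; "torque": the same for the moment, N m; "opening": opening from 0.0 (shut) to 1.0 (fully open); "gripper_force": force on a finger pad.
Only numpy, scipy, OpenCV 4.12 (cv2) and the standard library are available. Lean on these libraries where they do the work, as an engineer would, in place of code of your own. Each camera call takes 0.05 s, during which the arm holds its last target. There are 200 camera calls.

## Working session

There is one attempt and no reset: what is moved stays moved. The work goes in short steps, Python scripts to look and compute and a tool call to move; the robot and the scene stay as the last step left them, time stands still between calls to the robot, and variables do not carry over. Pictures are saved under pics/ and viewed, at most 10 in all, crops included, and the job is handed in when it is done.

Besides the shell and the picture viewer there is one more tool, called after "Emit:" by a JSON object that holds its "fn" and its "kwargs", one argument or row to a line. apply_moves: Moves the arm, as the interface text tells. Its arguments: {"type":"object","properties":{"increments":{"type":"array","items":{"type":"array","items":{"type":"number"}}},"squeeze":{"type":"number"}},"required":["increments"]}

```bash
ls; mkdir -p pics
python3 - <<'E'
from cell import bot
import cv2, numpy as np
for n in("side","top"):
    im=bot.grab_frame(n); np.save(f"pics/{n}0.npy",im); cv2.imwrite(f"pics/{n}0.png",im[:,:,::-1])
    c=bot.camera_model(n); print(n,np.round(c["mtx"],1).tolist(),np.round(c["pose"],4).tolist(),[k for k in c])
s=bot.state(); print({k:np.round(v,4).tolist() for k,v in s.items()})
E
```

```text
pics
side [[435.9, 0.0, 316.3], [0.0, 435.9, 197.4], [0.0, 0.0, 1.0]] [[-0.9935, 0.0685, -0.0911, 0.4126], [-0.1124, -0.7191, 0.6858, 0.7568], [-0.0185, 0.6916, 0.7221, 0.876], [0.0, 0.0, 0.0, 1.0]] ['mtx', 'pose']
top [[413.9, 0.0, 313.5], [0.0, 413.9, 207.0], [0.0, 0.0, 1.0]] [[-0.013, 0.9972, -0.0735, 0.4352], [-0.9999, -0.0124, 0.0085, -0.0085], [0.0076, 0.0736, 0.9973, 1.3185], [0.0, 0.0, 0.0, 1.0]] ['mtx', 'pose']
{'time': 0.1, 'joint_positions': [1.0117, 0.3811, 1.2981, -0.0, 1.4636, -0.2153], 'dq': [0.0, -0.0016, -0.0031, -0.0004, -0.0007, -0.0011], 'joint_torque': [0.0044, -43.8649, -22.4913, 0.0715, 0.0342, -0.0001], 'tool_pos': [0.1852, 0.5176, 0.2094], 'tcp_rot': [0.1711, 0.9853, -0.0006, -0.0002], 'force': [0.3566, -0.4167, 1.2208], 'torque': [0.0352, 0.0107, -0.0101], 'gripper_force': 0.0, 'opening': 0.9991}
```

View pics/side0.png

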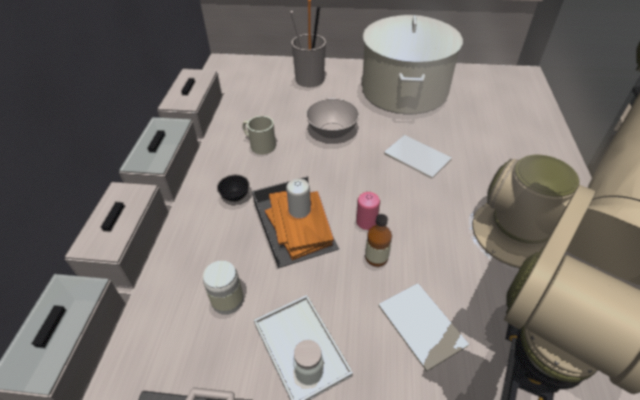

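View pics/top0.png

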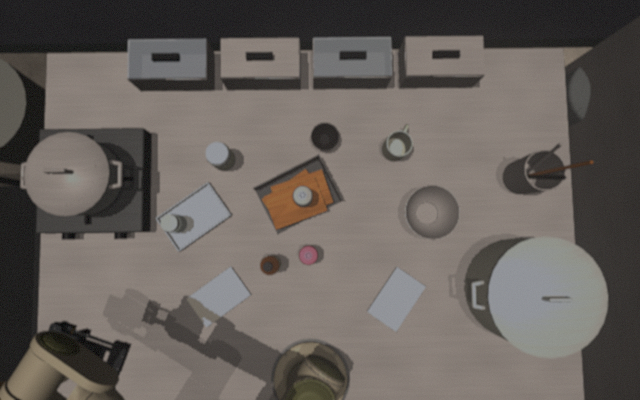

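The side view shows the grey shaker on the orange boards at (298,198), the rack around (295,222), the tray at (303,348) with the jar in it at (308,360), and a pink look-alike at (368,210). In the top view the shaker is at (303,196), the rack's walled corner is near (320,158), and the tray is at (195,217) with the jar at (172,223). Next I'll zoom in.

```bash
cat > h.py <<'E'
import numpy as np, cv2
from cell import bot
CAM={n:bot.camera_model(n) for n in("side","top")}
def ray(n,px):
    K,P=CAM[n]["mtx"],np.array(CAM[n]["pose"])
    d=np.linalg.inv(K)@[px[0],px[1],1.]; return P[:3,3],P[:3,:3]@(d*[1,-1,-1])
def onz(n,px,z):
    o,d=ray(n,px); return o+d*(z-o[2])/d[2]
def tri(ps,pt):
    (a,u),(b,v)=ray("side",ps),ray("top",pt)
    t=np.linalg.lstsq(np.c_[u,-v],b-a,rcond=None)[0]; p,q=a+t[0]*u,b+t[1]*v
    return (p+q)/2,np.linalg.norm(p-q)
def proj(n,X):
    K,P=CAM[n]["mtx"],np.array(CAM[n]["pose"])
    c=P[:3,:3].T@(np.array(X)-P[:3,3]); c=c*[1,-1,-1]; p=np.array(K)@c; return p[:2]/p[2]
def crop(im,x0,y0,w,h,s,g=1.6):
    c=cv2.resize(im[y0:y0+h,x0:x0+w],None,fx=s,fy=s,interpolation=cv2.INTER_CUBIC)
    return np.clip(255*(c/255.)**(1/g),0,255).astype(np.uint8)[:,:,::-1]
E
python3 - <<'E'
from h import *
a=np.load("pics/side0.npy");b=np.load("pics/top0.npy")
cv2.imwrite("pics/c0.png",np.hstack([crop(a,247,172,100,100,4),crop(b,248,145,100,100,4)]))
cv2.imwrite("pics/t0.png",np.hstack([crop(a,250,290,110,110,3.6),crop(b,150,170,88,88,4.5)]))
E
```

```text
(no output)
```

View pics/c0.png

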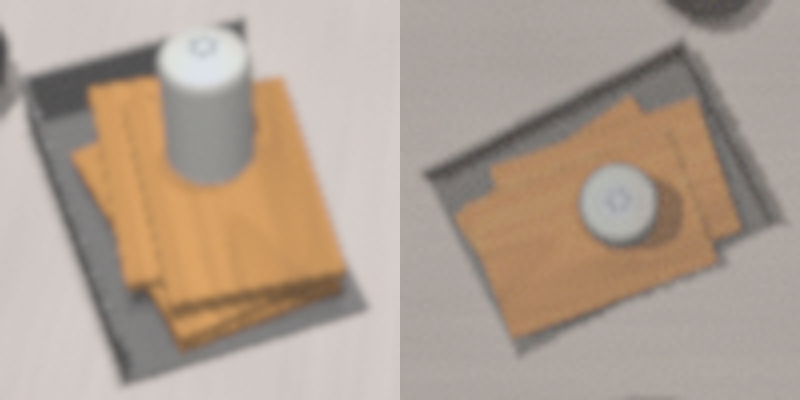

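View pics/t0.png

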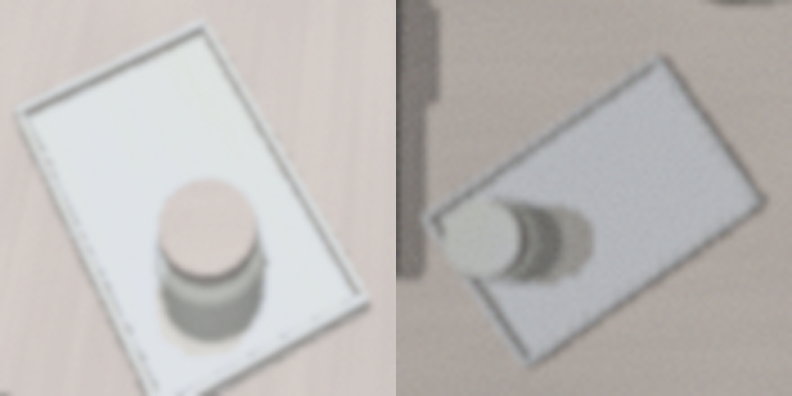

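The zoomed views show the shaker apex at side crop (203,46) and top crop (617,200), the rack's walled corner at top crop (683,42), and the tray corners clearly. The +x half of the tray is empty.

Run:
```python
from h import *
S=lambda u,v:((u+.5)/4-.5+247,(v+.5)/4-.5+172); T=lambda u,v:((u-400+.5)/4-.5+248,(v+.5)/4-.5+145)
S2=lambda u,v:(u/3.6+250-.4,v/3.6+290-.4); T2=lambda u,v:((u-396)/4.5+150-.4,v/4.5+170-.4)
r=lambda p:np.round(p,4).tolist()
p,e=tri(S(203,46),T(617,200));print("shaker apex",r(p),e)
print("jar",*map(r,tri(S2(208,227),T2(482,237))))
tt=[onz("top",T2(*q),.018)[:2] for q in((660,57),(765,203),(530,365),(428,220))]
ts=[onz("side",S2(*q),.018)[:2] for q in((18,112),(205,22),(370,302))]
print("tray t",r(tt),"c",r(np.mean(tt,0)));print("tray s",r(ts))
p=[r(tri(S2(*a),T2(*b))[0]) for a,b in(((18,112),(660,57)),((205,22),(765,203)),((370,302),(530,365)))];print("tray tri",p)
Q=[onz("top",T(*q),z) for q,z in(((683,42),.05),((428,173),.05),((783,222),.05),((520,355),.004))]
Q2=[onz("side",S(*q),z) for q,z in(((25,80),.05),((243,18),.05),((365,307),.004))]
print("rack t",r(Q));print("rack s A,C,D",r(Q2))
print("rackA tri",*map(r,tri(S(25,80),T(683,42))),"C",*map(r,tri(S(243,18),T(783,222))))
# can, sauce, pink, mug, rough
for n,a,b in(("can",(221,272),(217,153)),("sauce",(382,221),(270,263)),("pink",(368,198),(308,254))): print(n,*map(r,tri(a,b)))
```

```text
shaker apex [0.5573, 0.014, 0.1396] 0.0014410429451472229
jar [0.4845, 0.4099, 0.0903] 0.0024
tray t [[0.6135, 0.3116], [0.51, 0.2379], [0.3996, 0.4003], [0.5011, 0.4723]] c [0.506, 0.3555]
tray s [[0.6118, 0.3193], [0.5084, 0.2472], [0.3966, 0.4106]]
tray tri [[0.6146, 0.3141, 0.0077], [0.5102, 0.2401, 0.006], [0.3978, 0.4048, 0.0036]]
rack t [[0.6898, -0.0367, 0.05], [0.59, 0.1611, 0.05], [0.5488, -0.1117, 0.05], [0.4497, 0.0949, 0.004]]
rack s A,C,D [[0.6878, -0.033, 0.05], [0.5505, -0.1062, 0.05], [0.4495, 0.0979, 0.004]]
rackA tri [0.6899, -0.0369, 0.046] 0.0014 C [0.5504, -0.1121, 0.0443] 0.0022
can [0.6861, 0.2635, 0.1095] 0.0031
sauce [0.358, 0.1074, 0.1302] 0.0127
pink [0.3852, -0.0011, 0.0888] 0.0033
```

Emit:
{"fn": "apply_moves", "kwargs": {
  "increments": [
    [0, 0, 0.747, -0.52, -0.349, 0.04, 0.088],
    [0, 0, 0.747, -0.52, -0.349, 0.04, 0.088],
    [0, 0, 0.747, -0.52, -0.349, 0.04, 0.088],
    [0, 0, 0.747, -0.52, -0.349, 0.04, 0.088],
    [0, 0, 0.747, -0.52, -0.349, 0.04, 0.088],
    [0, 0, 0.747, -0.52, -0.349, 0.04, 0.088],
    [0, 0, 0.747, -0.52, -0.349, 0.04, 0.088],
    [0, 0, 0.747, -0.52, -0.349, 0.04, 0.088],
    [0, 0, 0.747, -0.52, -0.349, 0.04, 0.088],
    [0, 0, 0.747, -0.52, -0.349, 0.04, 0.088],
    [0, 0, 0.747, -0.52, -0.349, 0.04, 0.088],
    [0, 0, 0.747, -0.52, -0.349, 0.04, 0.088],
    [0, 0, 0.747, -0.52, -0.349, 0.04, 0.088]
  ],
  "squeeze": 12
}}

```text
time: 1.72
tool_pos: [0.5567, 0.0152, 0.1702]
tcp_rot: [0.518, 0.855, 0.0, -0.0]
force: [-0.3, -0.8, -0.1]
opening: 0.999
gripper_force: 0.0
```

Emit:
{"fn": "apply_moves", "kwargs": {
  "increments": [
    [0, 0, 0, 0, 0, 0.04, 0.088],
    [0, 0, 0, 0, 0, 0.07, 0.088],
    [0, 0, 0, 0, 0, 0.082, 0.088],
    [0, 0, 0, 0, 0, 0.082, 0.07],
    [0, 0, 0, 0, 0, 0.082, 0.06],
    [0, 0, 0, 0, 0, 0.082, 0.05],
    [0, 0, 0, 0, 0, 0.082, 0.05],
    [0, 0, 0, 0, 0, 0.082, 0.05],
    [0, 0, 0, 0, 0, 0.082, 0.05]
  ],
  "squeeze": 15
}}

```text
time: 2.85
tool_pos: [0.558, 0.0139, 0.0888]
tcp_rot: [0.519, 0.855, 0.0, 0.001]
force: [1.3, 0.9, 6.2]
opening: 0.645
gripper_force: 15.0
```

Emit:
{"fn": "apply_moves", "kwargs": {
  "increments": [
    [0, 0, 0, 0, 0, -0.01, 0.05],
    [0, 0, 0, 0, 0, -0.04, 0.05],
    [0, 0, 0, 0.01, 0.004, -0.07, 0.05],
    [0, 0, 0, 0.035, 0.015, -0.08, 0.05],
    [0, 0, 0, 0.07, 0.03, -0.08, 0.05],
    [0, 0, 0, 0.11, 0.047, -0.08, 0.05],
    [0, 0, 0, 0.15, 0.064, -0.08, 0.05],
    [0, 0, 0, 0.19, 0.081, -0.08, 0.05],
    [0, 0, 0, 0.23, 0.098, -0.08, 0.05],
    [0, 0, 0, 0.26, 0.111, -0.08, 0.05],
    [0, 0, 0, 0.278, 0.119, -0.08, 0.05],
    [0, 0, 0, 0.278, 0.119, -0.08, 0.05],
    [0, 0, 0, 0.278, 0.119, -0.08, 0.05]
  ]
}}

```text
time: 4.47
tool_pos: [0.5347, 0.3144, 0.1679]
tcp_rot: [0.519, 0.855, -0.0, 0.0]
force: [0.7, -0.4, -2.5]
opening: 0.647
gripper_force: 15.0
```

Run:
```python
from h import *
a=bot.grab_frame("side");b=bot.grab_frame("top");np.save("pics/a1.npy",a);np.save("pics/b1.npy",b)
cv2.imwrite("pics/c1.png",np.hstack([crop(a,247,172,100,100,4),crop(b,248,145,100,100,4)]))
cv2.imwrite("pics/t1.png",np.hstack([crop(a,220,240,160,160,2.5),crop(b,150,150,100,100,4)]))
print(bot.state()["force"])
```

```text
[-0.96204576 -0.87767044 -1.68955367]
```

View pics/t1.png

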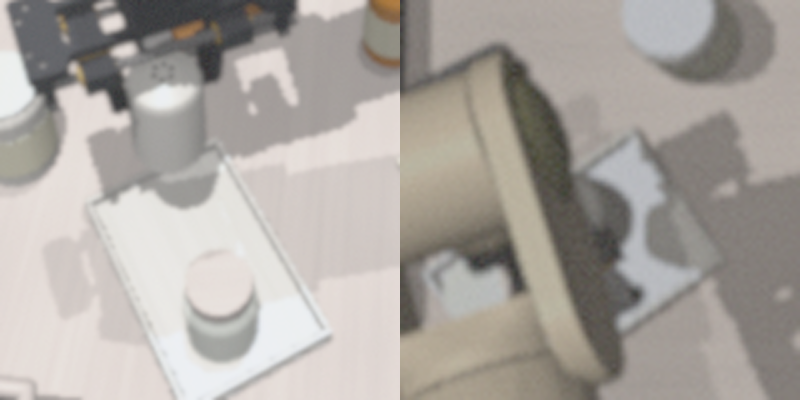

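The shaker hangs upright in the gripper at side crop (168,110), over the empty half of the tray. The jar, at crop (220,305), hasn't moved. I'll lower it now.

Emit:
{"fn": "apply_moves", "kwargs": {
  "increments": [
    [0, 0, 0, 0, 0, 0.03, 0.05],
    [0, 0, 0, 0, 0, 0.075, 0.05],
    [0, 0, 0, 0, 0, 0.105, 0.05],
    [0, 0, 0, 0, 0, 0.114, 0.05],
    [0, 0, 0, 0, 0, 0.116, 0.05],
    [0, 0, 0, 0, 0, 0.117, 0.05],
    [0, 0, 0, 0, 0, 0.117, 0.05]
  ]
}}

```text
time: 5.45
tool_pos: [0.5349, 0.3156, 0.0519]
tcp_rot: [0.519, 0.855, 0.001, 0.001]
force: [0.3, 0.1, -2.6]
opening: 0.647
gripper_force: 15.0
```

Emit:
{"fn": "apply_moves", "kwargs": {
  "increments": [
    [0, 0, 0, 0, 0, 0.001, 0.05],
    [0, 0, 0, 0, 0, 0.002, 0.05],
    [0, 0, 0, 0, 0, 0.002, 0.05]
  ]
}}

```text
time: 5.82
tool_pos: [0.5348, 0.3157, 0.0498]
tcp_rot: [0.519, 0.855, 0.001, 0.0]
force: [-0.8, 0.2, 5.0]
opening: 0.649
gripper_force: 15.0
```

Emit:
{"fn": "apply_moves", "kwargs": {
  "increments": [
    [0, 0, 0, 0, 0, 0, 0.062],
    [0, 0, 0, 0, 0, 0, 0.075],
    [0, 0, 0, 0, 0, 0, 0.088],
    [0, 0, 0, 0, 0, 0, 0.088],
    [0, 0, 0, 0, 0, -0.02, 0.088],
    [0, 0, 0, 0, 0, -0.07, 0.088],
    [0, 0, 0, 0, 0, -0.13, 0.088],
    [0, 0, 0, 0, 0, -0.13, 0.088]
  ]
}}

```text
time: 6.82
tool_pos: [0.5362, 0.3162, 0.1838]
tcp_rot: [0.519, 0.855, 0.004, 0.003]
force: [-1.0, 1.2, -0.9]
opening: 0.999
gripper_force: 0.0
```

View pics/c1.png

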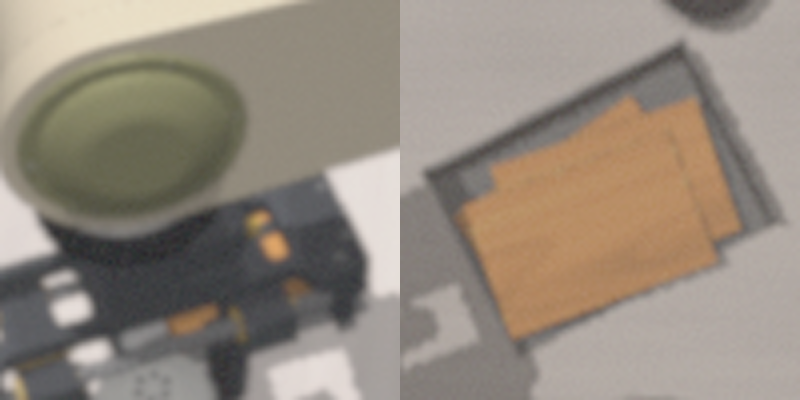

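Run:
```python
from h import *
a=bot.grab_frame("side");np.save("pics/a2.npy",a)
im=crop(a,240,165,110,220,2.7);cv2.imwrite("pics/t2.png",im)
```

```text
(no output)
```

View pics/t2.png

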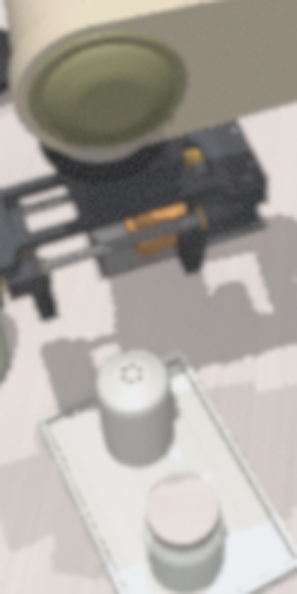

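The shaker now stands upright in the tray beside the jar, at side crop (135,400). The top crop shows the boards: the top one's corners are near (455,212), (512,338), (720,262) and (668,130), and a lower board reaches (697,97) and (740,230).

Run:
```python
from h import *
from scipy.spatial.transform import Rotation as R
from scipy.optimize import least_squares
S=lambda u,v:((u+.5)/4-.5+247,(v+.5)/4-.5+172); T=lambda u,v:((u-400+.5)/4-.5+248,(v+.5)/4-.5+145)
M=[("top",T(683,42),(4,4,46)),("top",T(428,173),(-226,4,46)),("top",T(783,222),(4,-156,46)),("top",T(520,355),(-226,-156,0)),
("side",S(25,80),(4,4,46)),("side",S(243,18),(4,-156,46)),("side",S(365,307),(-226,-156,0))]
def W(p,q): c,s=np.cos(p[2]),np.sin(p[2]); q=np.array(q)/1e3; return np.array([p[0]+c*q[0]-s*q[1],p[1]+s*q[0]+c*q[1],q[2]+.004])
f=lambda p:np.concatenate([(W(p,q)-onz(n,px,q[2]/1e3+.004))[:2] for n,px,q in M])
s=least_squares(f,[.68,-.04,-1.1]); print("corner",s.x.round(4),np.degrees(s.x[2]),(f(s.x)*1e3).round(1))
p=s.x
inv=lambda X:(np.array([[np.cos(p[2]),np.sin(p[2])],[-np.sin(p[2]),np.cos(p[2])]])@(X[:2]-p[:2])*1e3).round(0)
for q,z in(((455,212),.044),((512,340),.044),((720,262),.044),((668,130),.044),((697,97),.03),((740,230),.03),((630,95),.02),((490,165),.024),((525,340),.014)): print(q,inv(onz("top",T(*q),z)))
for q,z in(((283,80),.044),((343,270),.044),((165,308),.044),((120,84),.044),((90,87),.03),((130,288),.03),((73,155),.02),((183,348),.014),((343,293),.024)): print("s",q,inv(onz("side",S(*q),z)))
print("sauce,pink",inv(np.array([.358,.107])),inv(np.array([.385,-.001])))
st=bot.state();print(st["joint_positions"].round(3) if hasattr(st["joint_positions"],"round") else st["joint_positions"],st["tool_pos"],R.from_quat(st["tcp_rot"]).as_matrix().round(3))
```

```text
corner [ 0.687  -0.0363 -1.1095] -63.57207310094539 [ 2.5 -1.4 -0.   6.7  0.3  2.4 -3.   1.8  4.5 -5.1 -1.5 -3.1 -2.8 -1.3]
(455, 212) [-215.  -35.]
(512, 340) [-221. -143.]
(720, 262) [ -51. -162.]
(668, 130) [-40. -53.]
(697, 97) [ -6. -38.]
(740, 230) [ -25. -147.]
(630, 95) [-52. -11.]
(490, 165) [-175.  -11.]
(525, 340) [-214. -146.]
s (283, 80) [ -59. -160.]
s (343, 270) [-223. -139.]
s (165, 308) [-212.  -30.]
s (120, 84) [-23. -57.]
s (90, 87) [ -5. -40.]
s (130, 288) [-180.  -16.]
s (73, 155) [-52. -14.]
s (183, 348) [-223.  -36.]
s (343, 293) [-225. -138.]
sauce,pink [-275. -231.] [-166. -255.]
[ 0.343  0.525  1.139 -0.     1.473 -0.137] [0.53503199 0.31571011 0.18063687] [[-0.462  0.887  0.004]
 [ 0.887  0.462  0.001]
 [-0.001  0.004 -1.   ]]
```

Emit:
{"fn": "apply_moves", "kwargs": {
  "increments": [
    [0, 0, 0.019, -0.137, -0.108, 0.0, 0.088],
    [0, 0, 0.019, -0.137, -0.108, 0.0, 0.088],
    [0, 0, 0.019, -0.137, -0.108, 0.02, 0.088],
    [0, 0, 0.019, -0.137, -0.108, 0.04, 0.088],
    [0, 0, 0.019, -0.137, -0.108, 0.09, 0.088],
    [0, 0, 0.019, -0.137, -0.108, 0.14, 0.088],
    [0, 0, 0.019, -0.137, -0.108, 0.165, 0.088],
    [0, 0, 0.019, -0.137, -0.108, 0.17, 0.088],
    [0, 0, 0.019, -0.137, -0.108, 0.17, 0.088]
  ]
}}

```text
time: 8.0
tool_pos: [0.5018, 0.1441, 0.0089]
tcp_rot: [0.527, 0.85, -0.0, -0.0]
force: [-0.0, -0.0, 1.0]
opening: 1.001
gripper_force: 0.0
```

Run:
```python
from h import *
st=bot.state();print(np.round(st["tool_pos"],4),st["tcp_rot"],st["force"],st["joint_positions"])
```

```text
[0.5018 0.1441 0.0089] [ 5.26837620e-01  8.49965883e-01 -1.98359343e-04 -2.83373587e-04] [-0.01972656 -0.0355782   0.96284429] [ 5.26561394e-02  5.72899085e-01  1.64514495e+00 -2.76402609e-06
  9.24240412e-01 -4.08387127e-01]
```

Emit:
{"fn": "apply_moves", "kwargs": {
  "increments": [
    [0, 0, 0, -0.005, 0, 0, 0.088],
    [0, 0, 0, -0.01, 0, 0, 0.088],
    [0, 0, 0, -0.015, 0, 0, 0.088],
    [0, 0, 0, -0.02, 0, 0, 0.088],
    [0, 0, 0, -0.025, 0, 0, 0.088],
    [0, 0, 0, -0.03, 0, 0, 0.088],
    [0, 0, 0, -0.035, 0, 0, 0.088],
    [0, 0, 0, -0.04, 0, 0, 0.088],
    [0, 0, 0, -0.045, 0, 0, 0.088],
    [0, 0, 0, -0.05, 0, 0, 0.088],
    [0, 0, 0, -0.055, 0, 0, 0.088],
    [0, 0, 0, -0.058, 0, 0, 0.088]
  ]
}}

```text
time: 9.5
tool_pos: [0.5279, 0.0919, 0.0089]
tcp_rot: [0.527, 0.85, -0.0, 0.0]
force: [-0.2, 1.7, -0.1]
opening: 1.0
gripper_force: 0.2
```

Emit:
{"fn": "apply_moves", "kwargs": {
  "increments": [
    [0, 0, 0, -0.002, 0, 0, 0.088],
    [0, 0, 0, -0.003, 0, 0, 0.088],
    [0, 0, 0, -0.004, 0, 0, 0.088],
    [0, 0, 0, -0.005, 0, 0, 0.088]
  ]
}}

```text
time: 10.0
tool_pos: [0.5293, 0.0883, 0.0089]
tcp_rot: [0.527, 0.85, 0.0, -0.001]
force: [-4.0, 6.3, 2.3]
opening: 0.998
gripper_force: 3.8
```

Emit:
{"fn": "apply_moves", "kwargs": {
  "increments": [
    [0, 0, 0, -0.001, 0, 0, 0.088],
    [0, 0, 0, -0.002, 0, 0, 0.088]
  ]
}}

```text
time: 10.25
tool_pos: [0.5291, 0.0879, 0.0088]
tcp_rot: [0.527, 0.85, 0.0, -0.002]
force: [-6.2, 14.3, 5.9]
opening: 0.995
gripper_force: 8.1
```

Emit:
{"fn": "apply_moves", "kwargs": {
  "increments": [
    [0, 0, 0, 0.012, 0, 0, 0.088],
    [0, 0, 0, 0.017, 0, -0.01, 0.088],
    [0, 0, 0, 0.05, 0, -0.06, 0.088],
    [0, 0, 0, 0.1, 0, -0.12, 0.088],
    [0, 0, 0, 0.15, 0, -0.17, 0.088],
    [0, 0, 0, 0.15, 0, -0.17, 0.088],
    [0, 0, 0, 0.15, 0, -0.17, 0.088]
  ]
}}

```text
time: 11.12
tool_pos: [0.4643, 0.221, 0.1806]
tcp_rot: [0.526, 0.85, 0.001, 0.001]
force: [0.3, 0.4, 0.5]
opening: 0.999
gripper_force: 0.0
```

Run:
```python
from h import *
a=bot.grab_frame("side");b=bot.grab_frame("top");np.save("pics/a3.npy",a);np.save("pics/b3.npy",b)
cv2.imwrite("pics/c3.png",np.hstack([crop(a,247,172,100,100,4),crop(b,248,145,100,100,4)]))
h=cv2.cvtColor(b,cv2.COLOR_RGB2HSV);m=((h[...,0]>155)&(h[...,1]>90)).astype(np.uint8)
for n,im in(("top",b),("side",np.load("pics/side0.npy"))):
    h=cv2.cvtColor(im,cv2.COLOR_RGB2HSV);m=((h[...,0]>155)&(h[...,1]>90)).astype(np.uint8)
    k,l,st,c=cv2.connectedComponentsWithStats(m);i=1+np.argmax(st[1:,4]);print(n,st[i],c[i])
```

```text
top [300 246  17  18 135] [309.68148148 254.02222222]
side [357 192  22  38 602] [367.05481728 210.64285714]
```

View pics/c3.png

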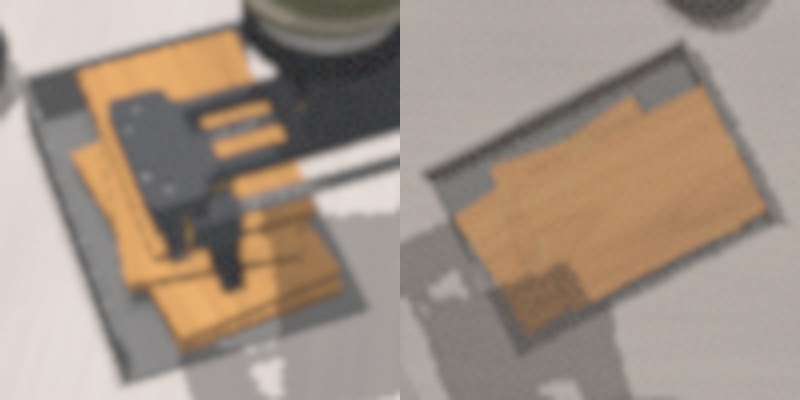

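The picture shows two boards moved to the +x wall. The corners at side crop (73,155), (130,288) and (183,348) are where they were before, so the lower boards didn't move. I'll check heights and fingertips numerically.

Run:
```python
from h import *
S=lambda u,v:((u+.5)/4-.5+247,(v+.5)/4-.5+172); T=lambda u,v:((u-400+.5)/4-.5+248,(v+.5)/4-.5+145)
p=np.array([.687,-.0363,-1.1095])
inv=lambda X:np.r_[(np.array([[np.cos(p[2]),np.sin(p[2])],[-np.sin(p[2]),np.cos(p[2])]])@(X[:2]-p[:2])*1e3),X[2]*1e3].round(0)
for s,t in(((73,155),(630,95)),((130,288),(490,165)),((165,335),(455,215)),((183,348),(455,215)),((343,290),(520,330)),((80,72),(703,88)),((240,28),(768,210))):
    q,e=tri(S(*s),T(*t));print(s,inv(q),round(e*1e3,1))
ry=np.array([.8954,.4452,0]);c=np.array([.4643,.221,.1806])
for k in(-.0525,.0525): q=proj("side",c+k*ry);print("tip side crop",((q-[247,172])*4).round(0))
print("pink",inv(tri((368,196),(309,254))[0]), [inv(onz("top",(309.2,254),z)) for z in(.09,.045)])
a=np.load("pics/a3.npy");b=np.load("pics/b3.npy")
o=np.vstack([crop(b,250,150,100,75,8,1.8)]);cv2.imwrite("pics/d3.png",o)
for n,im in(("a0",np.load("pics/side0.npy")),("a3",a)):
    pass
```

```text
(73, 155) [-52. -13.  21.] 2.8
(130, 288) [-176.  -14.   27.] 5.5
(165, 335) [-217.  -30.   22.] 6.9
(183, 348) [-219.  -34.   11.] 4.5
(343, 290) [-215. -140.   14.] 5.6
(80, 72) [ -0. -36.  42.] 0.0
(240, 28) [  -1. -147.   45.] 6.5
tip side crop [417. 256.]
tip side crop [222. 315.]
pink [-163. -256.   93.] [array([-162., -255.,   90.]), array([-163., -256.,   45.])]
```

View pics/d3.png

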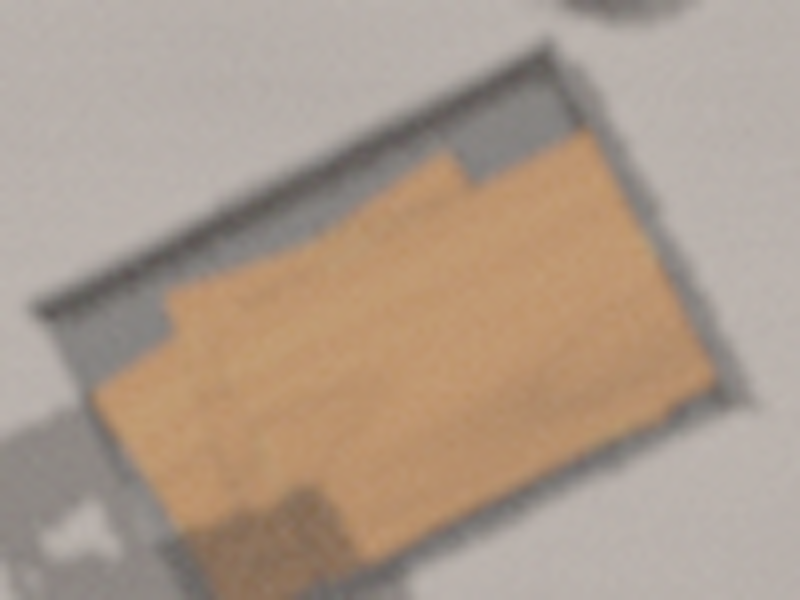

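The fingertips show at side crop (230,290) where the calibration puts them at (222,315). That is about 20 mm higher than the reported TCP, which fits the fingers having passed over the lower two boards. I'll find the true tip height with a guarded touch on the bare table.

Emit:
{"fn": "apply_moves", "kwargs": {
  "increments": [
    [0, 0, 0, -0.085, 0, 0.03, 0.088],
    [0, 0, 0, -0.085, 0, 0.05, 0.088],
    [0, 0, 0, -0.085, 0, 0.1, 0.088],
    [0, 0, 0, -0.085, 0, 0.15, 0.088],
    [0, 0, 0, -0.085, 0, 0.17, 0.088],
    [0, 0, 0, -0.085, 0, 0.173, 0.088],
    [0, 0, 0, -0.085, 0, 0.176, 0.088],
    [0, 0, 0, -0.085, 0, 0.176, 0.088]
  ]
}}

```text
time: 12.22
tool_pos: [0.5024, 0.1439, 0.0035]
tcp_rot: [0.527, 0.85, 0.0, 0.0]
force: [-0.8, -0.3, -0.3]
opening: 0.997
gripper_force: 0.0
```

Emit:
{"fn": "apply_moves", "kwargs": {
  "increments": [
    [0, 0, 0, 0, 0, 0.002, 0.088],
    [0, 0, 0, 0, 0, 0.004, 0.088],
    [0, 0, 0, 0, 0, 0.005, 0.088]
  ]
}}

```text
time: 12.6
tool_pos: [0.502, 0.1441, -0.002]
tcp_rot: [0.527, 0.85, 0.0, 0.0]
force: [-0.1, 0.7, 0.5]
opening: 0.998
gripper_force: 0.0
```

Emit:
{"fn": "apply_moves", "kwargs": {
  "increments": [
    [0, 0, 0, 0, 0, 0.002, 0.088],
    [0, 0, 0, 0, 0, 0.004, 0.088],
    [0, 0, 0, 0, 0, 0.005, 0.088],
    [0, 0, 0, 0, 0, 0.006, 0.088]
  ]
}}

```text
time: 13.1
tool_pos: [0.502, 0.1441, -0.0081]
tcp_rot: [0.527, 0.85, -0.0, -0.0]
force: [0.6, -0.1, 0.0]
opening: 0.998
gripper_force: 0.0
```

Emit:
{"fn": "apply_moves", "kwargs": {
  "increments": [
    [0, 0, 0, 0, 0, 0.002, 0.088],
    [0, 0, 0, 0, 0, 0.004, 0.088],
    [0, 0, 0, 0, 0, 0.005, 0.088],
    [0, 0, 0, 0, 0, 0.006, 0.088]
  ]
}}

```text
time: 13.6
tool_pos: [0.502, 0.1441, -0.0141]
tcp_rot: [0.527, 0.85, -0.0, -0.0]
force: [-0.7, -0.5, -0.5]
opening: 0.999
gripper_force: 0.0
```

Emit:
{"fn": "apply_moves", "kwargs": {
  "increments": [
    [0, 0, 0, 0, 0, 0.001, 0.088],
    [0, 0, 0, 0, 0, 0.002, 0.088],
    [0, 0, 0, 0, 0, 0.003, 0.088]
  ]
}}

```text
time: 13.98
tool_pos: [0.502, 0.1441, -0.0171]
tcp_rot: [0.527, 0.85, 0.0, 0.0]
force: [-0.1, 0.2, 0.4]
opening: 0.994
gripper_force: 0.0
```

Emit:
{"fn": "apply_moves", "kwargs": {
  "increments": [
    [0, 0, 0, 0, 0, 0.001, 0.088],
    [0, 0, 0, 0, 0, 0.002, 0.088]
  ]
}}

```text
time: 14.22
tool_pos: [0.502, 0.1441, -0.0191]
tcp_rot: [0.527, 0.85, 0.0, 0.0]
force: [-0.1, 0.1, 0.2]
opening: 0.997
gripper_force: 0.0
```

Emit:
{"fn": "apply_moves", "kwargs": {
  "increments": [
    [0, 0, 0, 0, 0, 0.001, 0.088],
    [0, 0, 0, 0, 0, 0.002, 0.088]
  ]
}}

```text
time: 14.48
tool_pos: [0.502, 0.1441, -0.0211]
tcp_rot: [0.527, 0.85, -0.0, -0.0]
force: [-0.1, 0.1, 0.3]
opening: 0.999
gripper_force: 0.0
```

Emit:
{"fn": "apply_moves", "kwargs": {
  "increments": [
    [0, 0, 0, 0.022, 0, 0, 0.088],
    [0, 0, 0, 0.022, 0, 0.002, 0.088],
    [0, 0, 0, 0.022, 0, 0.004, 0.088]
  ]
}}

```text
time: 14.85
tool_pos: [0.4925, 0.1635, -0.0252]
tcp_rot: [0.527, 0.85, 0.0, 0.0]
force: [-0.6, -0.2, 0.5]
opening: 0.998
gripper_force: 0.0
```

Run:
```python
from h import *
a=bot.grab_frame("side");b=bot.grab_frame("top");np.save("pics/a4.npy",a);np.save("pics/b4.npy",b)
st=bot.state();print(st["force"],st["tool_pos"])
c=np.array(st["tool_pos"]);ry=np.array([.8954,.4452,0])
im=crop(a,230,170,150,110,5.3);
for k in(-.0525,.0525):
    for z in(-.02,0,.02): 
        q=c+k*ry;q[2]=z;u=(proj("side",q)-[230,170])*5.3;cv2.circle(im,tuple(int(v) for v in u),3,(0,0,255) if z==0 else (255,0,0),-1)
cv2.imwrite("pics/e4.png",im)
```

```text
[0.39576412 0.3899132  0.79742099] [ 0.49241339  0.16331022 -0.02529388]Traceback (most recent call last):
  File "<stdin>", line 8, in <module>
cv2.error: OpenCV(4.12.0) :-1: error: (-5:Bad argument) in function 'circle'
> Overload resolution failed:
>  - Layout of the output array img is incompatible with cv::Mat
>  - Expected Ptr<cv::UMat> for argument 'img'
```

Run:
```python
from h import *
a=np.load("pics/a4.npy");c=np.array([.4924,.1633,0]);ry=np.array([.8954,.4452,0])
im=crop(a,230,170,150,110,5.3).copy()
for k in(-.0525,.0525):
    for z in(-.02,0,.02): 
        q=c+k*ry;q[2]=z;u=(proj("side",q)-[230,170])*5.3;cv2.circle(im,tuple(int(v) for v in u),3,(0,0,255) if z==0 else (255,0,0),-1)
cv2.imwrite("pics/e4.png",im)
```

```text
(no output)
```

View pics/e4.png

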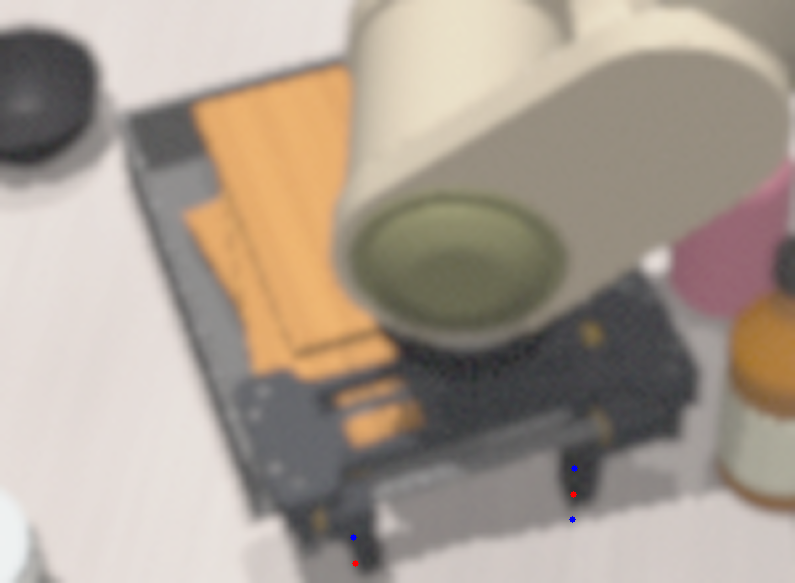

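The red dots mark z=0 at the finger positions. The fingertips, at (577,505) and (370,570), end right there, so they sit about 25–28 mm above the reported TCP and are nearly on the table. Only the top board was pushed earlier. I'll finish the guarded touch.

Emit:
{"fn": "apply_moves", "kwargs": {
  "increments": [
    [0, 0, 0, 0, 0, 0.001, 0.088],
    [0, 0, 0, 0, 0, 0.002, 0.088]
  ]
}}

```text
time: 15.2
tool_pos: [0.4923, 0.1636, -0.0271]
tcp_rot: [0.527, 0.85, 0.0, 0.0]
force: [0.3, 0.3, -0.1]
opening: 0.997
gripper_force: 0.0
```

Emit:
{"fn": "apply_moves", "kwargs": {
  "increments": [
    [0, 0, 0, 0, 0, 0.001, 0.088],
    [0, 0, 0, 0, 0, 0.002, 0.088]
  ]
}}

```text
time: 15.45
tool_pos: [0.4922, 0.1637, -0.0284]
tcp_rot: [0.527, 0.85, 0.0, 0.0]
force: [-5.2, -1.6, 18.0]
opening: 0.996
gripper_force: 9.0
```

The table contact is at a reported −0.0275, so tip z = reported + 0.0275. I'll raise to put the tip about 9 mm up and redo the x push.

Emit:
{"fn": "apply_moves", "kwargs": {
  "increments": [
    [0, 0, 0, 0, 0, -0.0105, 0.088],
    [0, 0, 0, -0.015, 0, -0.0105, 0.088],
    [0, 0, 0, -0.03, 0, -0.0105, 0.088],
    [0, 0, 0, -0.035, 0, -0.0105, 0.088],
    [0, 0, 0, -0.04, 0, -0.0105, 0.088],
    [0, 0, 0, -0.045, 0, -0.0105, 0.088],
    [0, 0, 0, -0.05, 0, -0.0105, 0.088],
    [0, 0, 0, -0.055, 0, -0.0105, 0.088],
    [0, 0, 0, -0.06, 0, -0.0105, 0.088],
    [0, 0, 0, -0.065, 0, -0.0105, 0.088],
    [0, 0, 0, -0.07, 0, -0.0105, 0.088],
    [0, 0, 0, -0.075, 0, -0.0105, 0.088],
    [0, 0, 0, -0.079, 0, -0.0105, 0.088],
    [0, 0, 0, -0.081, 0, -0.0105, 0.088]
  ]
}}

```text
time: 17.2
tool_pos: [0.528, 0.0917, -0.0186]
tcp_rot: [0.527, 0.85, 0.0, -0.001]
force: [-2.6, 11.1, 1.5]
opening: 0.995
gripper_force: 5.5
```

Emit:
{"fn": "apply_moves", "kwargs": {
  "increments": [
    [0, 0, 0, -0.001, 0, 0, 0.088],
    [0, 0, 0, -0.002, 0, 0, 0.088],
    [0, 0, 0, -0.003, 0, 0, 0.088]
  ]
}}

```text
time: 17.58
tool_pos: [0.5289, 0.0909, -0.0186]
tcp_rot: [0.526, 0.85, 0.001, -0.001]
force: [-1.9, 21.3, 0.6]
opening: 1.0
gripper_force: 9.9
```

Emit:
{"fn": "apply_moves", "kwargs": {
  "increments": [
    [0, 0, 0, 0.008, 0, 0, 0.088],
    [0, 0, 0, 0.012, 0.003, 0, 0.06],
    [0, 0, 0, 0.012, 0.005, 0, 0.03],
    [0, 0, 0, 0.012, 0.005, 0, 0.03],
    [0, 0, 0, 0.012, 0.005, 0, 0.03],
    [0, 0, 0, 0.006, 0.005, 0, 0.03],
    [0, 0, 0, 0.003, 0.005, 0, 0.03],
    [0, 0, 0, 0.001, 0.005, 0, 0.03],
    [0, 0, 0, -0.001, 0.005, 0, 0.03],
    [0, 0, 0, -0.002, 0.005, 0, 0.03]
  ]
}}

```text
time: 18.82
tool_pos: [0.5241, 0.0971, -0.0194]
tcp_rot: [0.527, 0.85, -0.001, -0.013]
force: [-36.0, 52.5, 24.5]
opening: 0.45
gripper_force: 32.9
```

Emit:
{"fn": "apply_moves", "kwargs": {
  "increments": [
    [0, 0, 0, 0.004, 0, 0, 0.06],
    [0, 0, 0, 0.006, 0, 0, 0.088],
    [0, 0, 0, 0.006, 0, 0, 0.088],
    [0, 0, 0, 0.02, 0, 0, 0.088],
    [0, 0, 0, 0.05, 0, 0, 0.088],
    [0, 0, 0, 0.06, 0, -0.03, 0.088],
    [0, 0, 0, 0.1, 0, -0.09, 0.088],
    [0, 0, 0, 0.14, 0, -0.15, 0.088],
    [0, 0, 0, 0.15, 0, -0.2, 0.088],
    [0, 0, 0, 0.15, 0, -0.2, 0.088]
  ]
}}

```text
time: 20.08
tool_pos: [0.4691, 0.225, 0.1856]
tcp_rot: [0.526, 0.85, 0.003, 0.003]
force: [-0.3, -0.2, -0.4]
opening: 0.998
gripper_force: 0.0
```

```bash
cat >> h.py <<'E'
RP=np.array([.687,-.0363,-1.1095])
def w(q,z):
    c,s=np.cos(RP[2]),np.sin(RP[2]);return np.array([RP[0]+c*q[0]-s*q[1],RP[1]+s*q[0]+c*q[1],z])
def inv(X):
    c,s=np.cos(RP[2]),np.sin(RP[2]);d=X[:2]-RP[:2];return np.array([c*d[0]+s*d[1],-s*d[0]+c*d[1]])*1e3
def orange(im):
    h=cv2.cvtColor(im,cv2.COLOR_RGB2HSV); return ((h[...,0]>5)&(h[...,0]<20)&(h[...,1]>110)).astype(np.uint8)
E
python3 - <<'E'
from h import *
b=bot.grab_frame("top");np.save("pics/b5.npy",b);a=bot.grab_frame("side");np.save("pics/a5.npy",a)
print(bot.state()["tool_pos"],bot.state()["force"])
for nm,f in(("b1","pics/b1.npy"),("b3","pics/b3.npy"),("b5","pics/b5.npy")):
    m=orange(np.load(f));m[:140]=0;m[250:]=0;m[:,:245]=0;m[:,350:]=0
    cs,_=cv2.findContours(m,cv2.RETR_EXTERNAL,cv2.CHAIN_APPROX_NONE);c=max(cs,key=cv2.contourArea)
    ap=cv2.approxPolyDP(c,1.3,True)[:,0]
    print(nm,cv2.contourArea(c),[inv(onz("top",q,.035)).round().astype(int).tolist() for q in ap])
h=cv2.cvtColor(b,cv2.COLOR_RGB2HSV)
print("rectified z=.034, rows y from +0 to -170 step 8; cols x -240..8 step 8; o orange")
for y in range(4,-172,-8):
    L=""
    for x in range(-240,12,6):
        u=proj("top",w((x/1e3,y/1e3),.034)).round().astype(int);L+="o" if orange(b[u[1]:u[1]+1,u[0]:u[0]+1])[0,0] else "."
    print(y,L)
E
```

```text
[0.46819867 0.22366231 0.1818508 ] [-0.61351021 -0.32547497 -0.42280255]
b1 2556.0 [[-11, -41], [-49, -32], [-54, -15], [-107, -23], [-170, -16], [-177, -30], [-211, -34], [-218, -41], [-214, -81], [-219, -141], [-55, -159], [-52, -147], [-27, -146]]
b3 2542.5 [[0, -32], [-43, -35], [-61, -15], [-119, -25], [-173, -14], [-177, -30], [-204, -34], [-219, -44], [-206, -141], [-172, -137], [-152, -145], [-4, -143]]
b5 2203.5 [[-2, -31], [-74, -26], [-162, 1], [-189, -94], [-187, -105], [-174, -105], [-168, -143], [-72, -140], [-35, -148], [-5, -139]]
rectified z=.034, rows y from +0 to -170 step 8; cols x -240..8 step 8; o orange
4 ..........................................
-4 .............ooooo........................
-12 .............ooooooooo....................
-20 ............oooooooooooooo................
-28 ............oooooooooooooooooooooooo..oo..
-36 ...........oooooooooooooooooooooooooooooo.
-44 ...........ooooooooooooooooooooooooooooo..
-52 ...........ooooooooooooooooooooooooooooo..
-60 ..........ooooooooooooooooooooooooooooooo.
-68 ..........oooooooooooooooooooooooooooooo..
-76 ..........oooooooooooooooooooooooooooooo..
-84 ..........ooooooooooooooooooooooooooooooo.
-92 .........ooooooooooooooooooooooooooooooo..
-100 .........ooooooooooooooooooooooooooooooo..
-108 ............oooooooooooooooooooooooooooo..
-116 ............oooooooooooooooooooooooooooo..
-124 ...........ooooooooooooooooooooooooooooo..
-132 ............oooooooooooooooooooooooooooo..
-140 ............oooooooooooooooooooooooooooo..
-148 ..................................oo......
-156 ..........................................
-164 ..........................................
```

Emit:
{"fn": "apply_moves", "kwargs": {
  "increments": [
    [0, 0, 0.18, -0.03, -0.01, 0, 0.088],
    [0, 0, 0.36, -0.06, -0.02, 0, 0.088],
    [0, 0, 0.54, -0.09, -0.04, 0, 0.088],
    [0, 0, 0.72, -0.13, -0.05, 0, 0.088],
    [0, 0, 0.9, -0.16, -0.06, 0, 0.088],
    [0, 0, 1.08, -0.19, -0.07, 0, 0.088],
    [0, 0, 1.26, -0.22, -0.08, 0, 0.088],
    [0, 0, 1.44, -0.25, -0.092, 0, 0.088],
    [0, 0, 1.571, -0.25, -0.092, 0.04, 0.088],
    [0, 0, 1.571, -0.25, -0.092, 0.08, 0.088],
    [0, 0, 1.571, -0.25, -0.092, 0.1, 0.088]
  ]
}}

```text
time: 21.55
tool_pos: [0.4951, -0.0416, 0.0777]
tcp_rot: [0.974, 0.228, -0.003, -0.002]
force: [0.0, -0.9, 0.3]
opening: 0.997
gripper_force: 0.0
```

Emit:
{"fn": "apply_moves", "kwargs": {
  "increments": [
    [0, 0, 0, 0, 0, 0.05, 0.088],
    [0, 0, 0, 0, 0, 0.09, 0.088],
    [0, 0, 0, 0, 0, 0.1, 0.088],
    [0, 0, 0, 0.005, 0, 0.1, 0.088],
    [0, 0, 0, 0.01, 0, 0.1, 0.088],
    [0, 0, 0, 0.014, 0, 0.1, 0.088],
    [0, 0, 0, 0.018, 0, 0.1, 0.088],
    [0, 0, 0, 0.022, 0, 0.1, 0.088],
    [0, 0, 0, 0.026, 0, 0.1, 0.088],
    [0, 0, 0, 0.029, 0, 0.1, 0.088]
  ]
}}

```text
time: 22.8
tool_pos: [0.5225, -0.0287, -0.0184]
tcp_rot: [0.974, 0.229, -0.001, -0.0]
force: [-5.4, -3.7, 4.8]
opening: 0.997
gripper_force: 3.4
```

Emit:
{"fn": "apply_moves", "kwargs": {
  "increments": [
    [0, 0, 0, 0.003, 0, 0, 0.088],
    [0, 0, 0, 0.006, 0, 0, 0.088],
    [0, 0, 0, 0.008, 0, 0, 0.088],
    [0, 0, 0, 0.01, 0, 0, 0.088]
  ]
}}

```text
time: 23.3
tool_pos: [0.5313, -0.0243, -0.0184]
tcp_rot: [0.974, 0.229, -0.001, -0.0]
force: [-5.6, -3.0, 4.5]
opening: 0.996
gripper_force: 3.8
```

Emit:
{"fn": "apply_moves", "kwargs": {
  "increments": [
    [0, 0, 0, 0.003, 0, 0, 0.088],
    [0, 0, 0, 0.005, 0, 0, 0.088],
    [0, 0, 0, 0.007, 0, 0, 0.088],
    [0, 0, 0, 0.009, 0, 0, 0.088],
    [0, 0, 0, 0.01, 0, 0, 0.088]
  ]
}}

```text
time: 23.92
tool_pos: [0.5402, -0.0198, -0.0185]
tcp_rot: [0.974, 0.229, -0.001, -0.0]
force: [-6.0, -3.7, 5.4]
opening: 0.999
gripper_force: 3.7
```

Emit:
{"fn": "apply_moves", "kwargs": {
  "increments": [
    [0, 0, 0, 0.001, 0, 0, 0.088],
    [0, 0, 0, 0.002, 0, 0, 0.088],
    [0, 0, 0, 0.003, 0, 0, 0.088]
  ]
}}

```text
time: 24.3
tool_pos: [0.5423, -0.0185, -0.0185]
tcp_rot: [0.974, 0.229, -0.002, -0.0]
force: [-8.1, -2.8, 6.1]
opening: 1.003
gripper_force: 4.8
```

Emit:
{"fn": "apply_moves", "kwargs": {
  "increments": [
    [0, 0, 0, 0.001, 0, 0, 0.088],
    [0, 0, 0, 0.002, 0, 0, 0.088]
  ]
}}

```text
time: 24.55
tool_pos: [0.544, -0.0176, -0.0185]
tcp_rot: [0.974, 0.229, -0.002, -0.0]
force: [-8.4, -3.5, 7.2]
opening: 0.999
gripper_force: 4.9
```

Emit:
{"fn": "apply_moves", "kwargs": {
  "increments": [
    [0, 0, 0, 0.001, 0, 0, 0.088],
    [0, 0, 0, 0.002, 0, 0, 0.088]
  ]
}}

```text
time: 24.8
tool_pos: [0.545, -0.0169, -0.0185]
tcp_rot: [0.973, 0.229, -0.003, -0.0]
force: [-13.4, -7.4, 9.8]
opening: 0.998
gripper_force: 8.1
```

Emit:
{"fn": "apply_moves", "kwargs": {
  "increments": [
    [0, 0, 0, 0.001, 0, 0, 0.088],
    [0, 0, 0, -0.008, 0, 0, 0.088],
    [0, 0, 0, -0.02, 0, -0.02, 0.088],
    [0, 0, 0, -0.03, 0, -0.08, 0.088],
    [0, 0, 0, -0.03, 0, -0.14, 0.088],
    [0, 0, 0, -0.03, 0, -0.2, 0.088],
    [0, 0, -0.18, -0.03, -0.05, -0.2, 0.088],
    [0, 0, -0.36, -0.03, -0.1, -0.2, 0.088],
    [0, 0, -0.54, -0.02, -0.14, -0.2, 0.088],
    [0, 0, -0.72, -0.01, -0.17, -0.2, 0.088],
    [0, 0, -0.9, 0, -0.2, -0.2, 0.088],
    [0, 0, -1.08, 0.01, -0.22, -0.2, 0.088],
    [0, 0, -1.26, 0.02, -0.24, -0.2, 0.088],
    [0, 0, -1.44, 0.03, -0.24, -0.2, 0.088],
    [0, 0, -1.571, 0.04, -0.24, -0.2, 0.088],
    [0, 0, -1.571, 0.05, -0.24, -0.2, 0.088],
    [0, 0, -1.571, 0.06, -0.24, -0.2, 0.088]
  ]
}}

```text
time: 26.92
tool_pos: [0.4947, 0.2253, 0.1814]
tcp_rot: [0.528, 0.849, 0.0, -0.0]
force: [-1.1, 0.9, -0.1]
opening: 0.997
gripper_force: 0.0
```

```bash
cat > look.py <<'E'
from h import *
import sys
k=sys.argv[1]
b=bot.grab_frame("top");a=bot.grab_frame("side");np.save(f"pics/b{k}.npy",b);np.save(f"pics/a{k}.npy",a)
s=bot.state();print(s["time"],np.round(s["tool_pos"],4),inv(np.array(s["tool_pos"])).round(1))
for n,im,x0,x1,y0,y1 in(("top",b,245,350,140,250),("side",a,245,345,170,270)):
    m=np.zeros(im.shape[:2],np.uint8);m[y0:y1,x0:x1]=orange(im)[y0:y1,x0:x1]
    cs,_=cv2.findContours(m,cv2.RETR_EXTERNAL,cv2.CHAIN_APPROX_NONE)
    c=max(cs,key=cv2.contourArea)
    print(n,cv2.contourArea(c),[inv(onz(n,q,.04)).round().astype(int).tolist() for q in cv2.approxPolyDP(c,1.3,True)[:,0]])
m=orange(b)
for y in range(4,-164,-8):
    print(y,"".join("o" if m[tuple(proj("top",w((x/1e3,y/1e3),.034)).round().astype(int)[::-1])] else "." for x in range(-240,12,6)))
E
python3 look.py 6
```

```text
27.025 [0.4949 0.2253 0.1812] [-319.8  -55.5]
top 2137.0 [[-5, -2], [-21, 2], [-193, -1], [-194, -106], [-153, -106], [-142, -112], [-7, -107]]
side 725.5 [[-146, -109], [-143, -54], [-197, -37], [-191, -29], [-165, -31], [-158, -21], [-140, -18], [-160, -10], [-164, -1], [-199, -1], [-208, -8], [-208, -100], [-175, -112]]
4 ...............oo......o......oooo........
-4 ........oooooooooooooooooooooooooooooooo..
-12 ........oooooooooooooooooooooooooooooooo..
-20 ........oooooooooooooooooooooooooooooooo..
-28 ........oooooooooooooooooooooooooooooooo..
-36 ........oooooooooooooooooooooooooooooooo..
-44 ........oooooooooooooooooooooooooooooooo..
-52 ........oooooooooooooooooooooooooooooooo..
-60 ........oooooooooooooooooooooooooooooooo..
-68 ........oooooooooooooooooooooooooooooooo..
-76 ........oooooooooooooooooooooooooooooooo..
-84 ........oooooooooooooooooooooooooooooooo..
-92 ........oooooooooooooooooooooooooooooooo..
-100 ........oooooooooooooooooooooooooooooooo..
-108 ........o..ooooooooooooooooooooooooooooo..
-116 ..........................................
-124 ..........................................
-132 ..........................................
-140 ..........................................
-148 ..........................................
-156 ..........................................
```

Emit:
{"fn": "apply_moves", "kwargs": {
  "increments": [
    [0, 0, 0, -0.05, 0, 0.03, 0.05],
    [0, 0, 0, -0.098, 0, 0.06, 0.05],
    [0, 0, 0, -0.098, 0, 0.12, 0.05],
    [0, 0, 0, -0.098, 0, 0.17, 0.05],
    [0, 0, 0, -0.098, 0, 0.195, 0.05],
    [0, 0, 0, -0.098, 0, 0.2, 0.05],
    [0, 0, 0, -0.103, 0, 0.2, 0.05],
    [0, 0, 0, -0.108, 0, 0.2, 0.05],
    [0, 0, 0, -0.112, 0, 0.2, 0.05],
    [0, 0, 0, -0.116, 0, 0.2, 0.05],
    [0, 0, 0, -0.12, 0, 0.2, 0.05],
    [0, 0, 0, -0.124, 0, 0.2, 0.05],
    [0, 0, 0, -0.128, 0, 0.2, 0.05],
    [0, 0, 0, -0.131, 0, 0.2, 0.05],
    [0, 0, 0, -0.134, 0, 0.2, 0.05]
  ]
}}

```text
time: 28.9
tool_pos: [0.5538, 0.1049, -0.0186]
tcp_rot: [0.527, 0.85, -0.0, -0.0]
force: [-0.8, 2.9, 1.8]
opening: 0.567
gripper_force: 1.5
```

Emit:
{"fn": "apply_moves", "kwargs": {
  "increments": [
    [0, 0, 0, -0.001, 0, 0, 0.05],
    [0, 0, 0, -0.002, 0, 0, 0.05],
    [0, 0, 0, -0.003, 0, 0, 0.05],
    [0, 0, 0, -0.004, 0, 0, 0.05]
  ]
}}

```text
time: 29.4
tool_pos: [0.5552, 0.1021, -0.0185]
tcp_rot: [0.527, 0.85, 0.0, -0.001]
force: [-3.1, 10.9, 3.6]
opening: 0.566
gripper_force: 5.2
```

Emit:
{"fn": "apply_moves", "kwargs": {
  "increments": [
    [0, 0, 0, -0.001, 0, 0, 0.05],
    [0, 0, 0, -0.002, 0, 0, 0.05],
    [0, 0, 0, -0.003, 0, 0, 0.05]
  ]
}}

```text
time: 29.78
tool_pos: [0.5554, 0.102, -0.0185]
tcp_rot: [0.527, 0.85, 0.001, -0.002]
force: [-6.2, 24.0, 7.3]
opening: 0.563
gripper_force: 12.2
```

Emit:
{"fn": "apply_moves", "kwargs": {
  "increments": [
    [0, 0, 0, 0.008, 0, 0, 0.05],
    [0, 0, 0, 0.02, 0, -0.01, 0.05],
    [0, 0, 0, 0.02, 0, -0.06, 0.05],
    [0, 0, 0.18, 0.01, -0.01, -0.11, 0.088],
    [0, 0, 0.36, 0, -0.02, -0.13, 0.088],
    [0, 0, 0.54, -0.02, -0.03, -0.13, 0.088],
    [0, 0, 0.72, -0.04, -0.05, -0.13, 0.088],
    [0, 0, 0.9, -0.06, -0.06, -0.13, 0.088],
    [0, 0, 1.08, -0.08, -0.08, -0.13, 0.088],
    [0, 0, 1.26, -0.094, -0.1, -0.13, 0.088],
    [0, 0, 1.44, -0.094, -0.105, -0.13, 0.088],
    [0, 0, 1.571, -0.094, -0.105, -0.09, 0.088],
    [0, 0, 1.571, -0.094, -0.105, -0.04, 0.088],
    [0, 0, 1.571, -0.094, -0.105, -0.01, 0.088],
    [0, 0, 1.571, -0.094, -0.105, 0, 0.088],
    [0, 0, 1.571, -0.094, -0.105, 0, 0.088]
  ]
}}

```text
time: 31.78
tool_pos: [0.505, -0.0322, -0.0181]
tcp_rot: [0.974, 0.228, 0.0, 0.0]
force: [-0.4, 0.5, 0.1]
opening: 0.993
gripper_force: 0.0
```

Emit:
{"fn": "apply_moves", "kwargs": {
  "increments": [
    [0, 0, 0, 0.012, 0, 0, 0.088],
    [0, 0, 0, 0.024, 0, 0, 0.088],
    [0, 0, 0, 0.032, 0, 0, 0.088],
    [0, 0, 0, 0.036, 0, 0, 0.088],
    [0, 0, 0, 0.039, 0, 0, 0.088],
    [0, 0, 0, 0.041, 0, 0, 0.088],
    [0, 0, 0, 0.042, 0, 0, 0.088],
    [0, 0, 0, 0.043, 0, 0, 0.088]
  ]
}}

```text
time: 32.78
tool_pos: [0.5431, -0.0131, -0.0186]
tcp_rot: [0.974, 0.228, -0.0, -0.0]
force: [-0.8, -0.8, 0.4]
opening: 1.001
gripper_force: 1.2
```

Emit:
{"fn": "apply_moves", "kwargs": {
  "increments": [
    [0, 0, 0, 0.001, 0, 0, 0.088],
    [0, 0, 0, 0.002, 0, 0, 0.088],
    [0, 0, 0, 0.003, 0, 0, 0.088]
  ]
}}

```text
time: 33.15
tool_pos: [0.5437, -0.0124, -0.0186]
tcp_rot: [0.974, 0.229, -0.003, -0.0]
force: [-12.9, -9.1, 8.0]
opening: 1.001
gripper_force: 8.0
```

Emit:
{"fn": "apply_moves", "kwargs": {
  "increments": [
    [0, 0, 0, 0.001, 0, 0, 0.088],
    [0, 0, 0, 0.002, 0, 0, 0.088],
    [0, 0, 0, -0.008, 0, 0, 0.088],
    [0, 0, 0, -0.02, 0, -0.02, 0.088],
    [0, 0, 0, -0.03, 0, -0.08, 0.088],
    [0, 0, 0, -0.03, 0, -0.14, 0.088],
    [0, 0, 0, -0.03, 0, -0.2, 0.088],
    [0, 0, -0.18, -0.03, -0.05, -0.2, 0.088],
    [0, 0, -0.36, -0.03, -0.1, -0.2, 0.088],
    [0, 0, -0.54, -0.02, -0.14, -0.2, 0.088],
    [0, 0, -0.72, -0.01, -0.17, -0.2, 0.088],
    [0, 0, -0.9, 0, -0.2, -0.2, 0.088],
    [0, 0, -1.08, 0.01, -0.22, -0.2, 0.088],
    [0, 0, -1.26, 0.02, -0.235, -0.2, 0.08],
    [0, 0, -1.44, 0.03, -0.235, -0.2, 0.07],
    [0, 0, -1.571, 0.04, -0.235, -0.2, 0.06],
    [0, 0, -1.571, 0.05, -0.235, -0.2, 0.05],
    [0, 0, -1.571, 0.062, -0.235, -0.2, 0.05]
  ]
}}

```text
time: 35.4
tool_pos: [0.4974, 0.2267, 0.1815]
tcp_rot: [0.528, 0.849, 0.0, 0.0]
force: [-0.8, 0.2, -0.2]
opening: 0.566
gripper_force: 0.0
```

```bash
python3 look.py 7
python3 - <<'E'
from h import *
b=np.load("pics/b7.npy");m=orange(b)
# edge distances per side along the stack (subpixel-free), rectified at top height .044
for nm,pts in (("-x edge",[((x,y),y) for y in (-100,-80,-55,-30,-10) for x in [0]]),):
    for y in(-100,-80,-55,-30,-10):
        xs=[x for x in np.arange(-230,12,.5) if m[tuple(proj("top",w((x/1e3,y/1e3),.044)).round().astype(int)[::-1])]];print("y",y,min(xs),max(xs))
for x in(-160,-130,-85,-40,-10):
    ys=[y for y in np.arange(-160,12,.5) if m[tuple(proj("top",w((x/1e3,y/1e3),.044)).round().astype(int)[::-1])]];print("x",x,min(ys),max(ys))
E
```

```text
35.5 [0.4978 0.2267 0.1812] [-319.7  -52.3]
top 1879.0 [[-1, -1], [-168, 0], [-165, -75], [-169, -104], [-138, -110], [-4, -109], [0, -100]]
side 320.5 [[-113, -42], [-111, -35], [-123, -29], [-127, -40], [-138, -42], [-143, -10], [-171, -2], [-194, -3], [-194, -46], [-162, -50], [-149, -42]]
4 ...............oo..o...oooo...oooo....oo..
-4 ............oooooooooooooooooooooooooooo..
-12 ............oooooooooooooooooooooooooooo..
-20 ............ooooooooooooooooooooooooooooo.
-28 ............ooooooooooooooooooooooooooooo.
-36 ............ooooooooooooooooooooooooooooo.
-44 ............oooooooooooooooooooooooooooo..
-52 ............ooooooooooooooooooooooooooooo.
-60 ............ooooooooooooooooooooooooooooo.
-68 ............ooooooooooooooooooooooooooooo.
-76 .............oooooooooooooooooooooooooooo.
-84 ............ooooooooooooooooooooooooooooo.
-92 ............ooooooooooooooooooooooooooooo.
-100 ............ooooooooooooooooooooooooooooo.
-108 ..............ooooooooooooooooooo..ooooo..
-116 ..........................................
-124 ..........................................
-132 ..........................................
-140 ..........................................
-148 ..........................................
-156 ..........................................
y -100 -168.0 1.5
y -80 -168.5 -2.0
y -55 -169.5 0.5
y -30 -171.0 -0.5
y -10 -171.0 -1.0
x -160 -107.5 0.0
x -130 -109.0 2.5
x -85 -111.0 2.5
x -40 -110.0 2.0
x -10 -111.0 1.0
```

Emit:
{"fn": "apply_moves", "kwargs": {
  "increments": [
    [0, 0, 0, -0.05, 0, 0.03, 0.05],
    [0, 0, 0, -0.1, 0, 0.06, 0.05],
    [0, 0, 0, -0.11, 0, 0.12, 0.05],
    [0, 0, 0, -0.11, 0, 0.17, 0.05],
    [0, 0, 0, -0.11, 0, 0.195, 0.05],
    [0, 0, 0, -0.11, 0, 0.2, 0.05],
    [0, 0, 0, -0.12, 0, 0.2, 0.05],
    [0, 0, 0, -0.127, 0, 0.2, 0.05],
    [0, 0, 0, -0.131, 0, 0.2, 0.05],
    [0, 0, 0, -0.134, 0, 0.2, 0.05],
    [0, 0, 0, -0.136, 0, 0.2, 0.05],
    [0, 0, 0, -0.137, 0, 0.2, 0.05],
    [0, 0, 0, -0.138, 0, 0.2, 0.05]
  ]
}}

```text
time: 37.12
tool_pos: [0.5581, 0.1032, -0.0185]
tcp_rot: [0.527, 0.85, 0.0, -0.0]
force: [-0.0, 2.5, 1.1]
opening: 0.571
gripper_force: 1.7
```

Emit:
{"fn": "apply_moves", "kwargs": {
  "increments": [
    [0, 0, 0, -0.001, 0, 0, 0.05],
    [0, 0, 0, -0.002, 0, 0, 0.05],
    [0, 0, 0, -0.003, 0, 0, 0.05]
  ]
}}

```text
time: 37.5
tool_pos: [0.558, 0.1031, -0.0185]
tcp_rot: [0.527, 0.85, 0.001, -0.002]
force: [-6.3, 21.4, 6.2]
opening: 0.572
gripper_force: 10.8
```

Emit:
{"fn": "apply_moves", "kwargs": {
  "increments": [
    [0, 0, 0, 0.008, 0, 0, 0.05],
    [0, 0, 0, 0.02, 0, 0, 0.05],
    [0, 0, 0, 0.03, 0, -0.03, 0.05],
    [0, 0, 0, 0.04, 0, -0.09, 0.05],
    [0, 0, 0, 0.06, 0, -0.15, 0.05],
    [0, 0, 0, 0.09, -0.01, -0.2, 0.05],
    [0, 0, 0, 0.15, -0.03, -0.22, 0.05],
    [0, 0, 0, 0.21, -0.04, -0.22, 0.05],
    [0, 0, 0, 0.27, -0.05, -0.22, 0.05],
    [0, 0, 0, 0.33, -0.06, -0.22, 0.05],
    [0, 0, 0, 0.39, -0.07, -0.22, 0.05],
    [0, 0, 0, 0.43, -0.077, -0.22, 0.05],
    [0, 0, 0, 0.43, -0.077, -0.22, 0.05]
  ]
}}

```text
time: 39.12
tool_pos: [0.2975, 0.4525, 0.2012]
tcp_rot: [0.525, 0.851, -0.0, -0.0]
force: [-0.0, -0.8, -0.5]
opening: 0.566
gripper_force: 0.0
```

```bash
python3 look.py 8|head -3
python3 - <<'E'
from h import *
a0,b0=np.load("pics/side0.npy"),np.load("pics/top0.npy");a,b=np.load("pics/a8.npy"),np.load("pics/b8.npy")
for n,p,q,bx in(("side",a0,a,dict(dip=(215,172,255,206),mug=(240,112,280,158),bowl=(300,98,362,142),pink=(354,188,384,230),sauce=(362,212,396,268),can=(200,258,246,314),jar=(290,335,328,388))),
 ("top",b0,b,dict(dip=(308,120,342,154),mug=(382,122,416,162),bowl=(402,182,462,242),pink=(296,242,322,268),sauce=(258,252,284,278),can=(202,138,236,172),jar=(158,208,190,236)))):
    for k,(x0,y0,x1,y1) in bx.items():
        g=[cv2.cvtColor(i[y0:y1,x0:x1],cv2.COLOR_RGB2GRAY).astype(np.float32) for i in(p,q)]
        s,r=cv2.phaseCorrelate(*g,cv2.createHanningWindow(g[0].shape[::-1],cv2.CV_32F));print(n,k,np.round(s,2),round(r,2),round(float(np.abs(g[0]-g[1]).mean()),1))
# shaker: appearance of new blob at expected projection
for n,p,q in(("side",a0,a),("top",b0,b)):
    print(n,"shaker apex exp",proj(n,[.535,.316,.1]).round(1),"base",proj(n,[.535,.316,.005]).round(1))
    d=(cv2.absdiff(p,q).max(2)>28).astype(np.uint8);c0=proj(n,[.535,.316,.05]).astype(int);mm=np.zeros_like(d);mm[c0[1]-45:c0[1]+45,c0[0]-30:c0[0]+30]=1
    k,l,s,c=cv2.connectedComponentsWithStats(d*mm)
    print([(s[i].tolist()) for i in range(1,k) if s[i,4]>60])
m=orange(a)
# side: edge of top face and lower -x faces
for z in(.044,.034,.024,.014,.006):
    print(z,[min([x for x in np.arange(-215,-120,.5) if m[tuple(proj("side",w((x/1e3,y/1e3),z)).round().astype(int)[::-1])]],default=None) for y in(-95,-75,-55,-35,-15)])
E
```

```text
39.225 [0.2993 0.4507 0.2013] [-608.7 -130.4]
top 1883.5 [[-1, -1], [-168, 0], [-169, -104], [-151, -110], [-4, -109], [0, -100]]
side 2414.0 [[0, -111], [6, -64], [1, -1], [-194, -3], [-194, -99], [-164, -110], [-47, -107]]
side dip [ 0.05 -0.2 ] 0.89 5.6
side mug [ 0.05 -0.14] 0.82 8.1
side bowl [-0.03  0.53] 0.93 8.0
side pink [0.13 0.37] 0.93 6.9
side sauce [ 0.22 -0.18] 0.75 9.3
side can [0.03 0.1 ] 0.87 8.4
side jar [-0.12  0.04] 0.87 10.2
top dip [-0.05 -0.15] 1.08 3.3
top mug [-0.09 -0.17] 0.89 3.6
top bowl [-0.14 -0.12] 0.98 1.4
top pink [0.52 0.42] 0.93 3.2
top sauce [0.62 0.48] 1.19 2.6
top can [ 0.04 -0.06] 0.91 3.8
top jar [ 0.14 -0.05] 0.86 3.6
side shaker apex exp [287.6 302.9] base [290.5 325.6]
[[276, 298, 31, 42, 824]]
top shaker apex exp [199.8 205. ] base [207.7 207.4]
[[197, 197, 28, 20, 275]]
0.044 [np.float64(-197.5), np.float64(-200.0), np.float64(-198.5), np.float64(-197.5), np.float64(-199.5)]
0.034 [np.float64(-192.5), np.float64(-191.5), np.float64(-190.5), np.float64(-189.5), np.float64(-191.5)]
0.024 [np.float64(-184.0), np.float64(-183.0), np.float64(-182.0), np.float64(-184.5), np.float64(-183.5)]
0.014 [np.float64(-175.5), np.float64(-174.5), np.float64(-177.0), np.float64(-176.0), np.float64(-175.0)]
0.006 [np.float64(-168.5), np.float64(-168.0), np.float64(-170.5), np.float64(-169.5), np.float64(-168.5)]
```

```bash
python3 -c "
from cell import bot
print(bot.hand_in())"
```

```text
the job is handed in; nothing more can be done
None
```

I've handed in the job: the shaker stands upright in the tray beside the jar, and by the final camera measurements (good to about 2 mm) all four boards lie flush and aligned in the rack corner, with nothing else visibly moved.

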